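Close the terminal flaps and hold the gearbox cover over its studs

TASK

The roller-door opener's gearbox stands open on the bench. First press both hinged terminal flaps on it down until they snap shut; then pick the aluminium cover up off its wooden rest, lift it across over the top of the socket rack, and hold it level above the gearbox with its two holes straight over the two studs, its underside about 10 mm above the stud tips, so that I can slip the gasket in. Do not let the cover touch the gearbox or the rack, do not disturb the other things on the bench, and finish still holding the cover there, motionless, in the gripper.

Things in the scene. Friction and masses are not known exactly. Their poses are not given: they have to be found in the camera images.
- gearbox: Fixed die-cast gearbox, left or right of the rack. Origin: underside centre of its open-topped gear chamber, 75 (x) x 125 (y) x 60 mm high; z up. Two 8 mm studs at y = +45 and -45 mm rise 25 mm from its rim, to 85 mm above the bench. On its -x side a grey terminal deck, 48 mm high, to x = -102 mm, carries two black flaps; on its +x side a round motor, 69 mm high, to x = 113 mm.
- stud_mid (a point): Point midway between the tips of the two studs, 85 mm above the bench; same axes as the gearbox.
- flap_a (a joint): Flap at the gearbox's y = +31 mm: angle in rad, 0 shut, starts at 0.45 to 0.85, at most 1.4. Plate 55 mm long, 52 wide, 5 thick; hinge along y at its +x end, the gearbox's x = -41 mm, 49 mm above the bench; free end to -x, up when open. Friction holds it at any angle; about 5 N, 33 mm from the hinge, pushes it past a ball catch felt from 0.17 to 0.07 rad, then it snaps to 0 and stays, top 54 mm above the bench.
- flap_a_press (a point): Point on the top face of flap_a, on its midline, 33 mm from the hinge; it moves with the flap.
- flap_b (a joint): The other terminal flap, at the gearbox's y = -31 mm: the same in everything as flap_a.
- flap_b_press (a point): Point on the top face of flap_b, on its midline, 33 mm from the hinge; it moves with the flap.
- cover: Loose aluminium cover, about 0.28 kg: a plate 64 (x) x 124 (y) x 8 mm with two 12 mm through holes at y = +45 and -45 mm, and in its middle a block-shaped boss 30 (x) x 44 (y) mm rising 32 mm above the plate (top 40 mm above the underside), to grip it by. Origin: centre of the plate's underside; z up. Both ways round fit the studs alike.
- rest: Fixed wooden board 95 (x) x 150 (y) x 18 mm high on which the cover lies at the start. Origin: centre of its underside. It stands on the other side of the rack from the gearbox.
- rack: Fixed socket rack between the gearbox and the rest: a wooden block 260 (x) x 50 (y) x 55 mm high with a row of seven steel sockets standing on it along x, the tallest top 100 mm above the bench. Origin: centre of its underside.
- oil_bottle: Bystander: white bottle, 48 mm across, 130 mm high, standing loose beyond the rack. Origin: centre of its underside.
- screw_jar: Bystander: glass jar with a steel lid, 64 mm across, 70 mm high, standing loose at the left end of the work. Origin: centre of its underside.
- screwdriver: Bystander: screwdriver 190 mm long, lying loose at the right end of the work. Origin: on its underside; x along the tool, handle to -x.
There are look-alikes about, which are no part of the job. Leave any yellow look-alike of the cover alone.

How it is judged:
On the way, in this order (a step that is already met when the one before it is completed fails the run):
1. both terminal flaps are shut (value of joint each of flap_a, flap_b below 0.05 rad), for 0.2 s.
2. the cover is lifted off its rest in the gripper (all of step 1 and height (world z) of cover above 0.05 m and contact force between cover and the fingers above 1 N), for 0.1 s.
At the end, for the whole second after the job is handed in: Flaps shut (under 0.05 rad); cover in the gripper, still, touching nothing else, level and in line with the studs (either way round) within 0.08 rad, centred between them within 6 mm, its underside 3 to 20 mm above their tips (all of step 1 and horizontal distance between cover and stud_mid below 0.006 m and z of cover in the frame of stud_mid between 0.003 and 0.02 m and angle between the y axis of cover and the y axis of gearbox, either way round below 0.08 rad and angle between cover's own z axis and vertical below 0.08 rad and contact force between cover and gearbox below 0.05 N and contact force between cover and the fingers above 1 N and linear speed of cover below 0.02 m/s and angular speed of cover below 0.1 rad/s); the arm keeps its last pose, push and grip.
It fails at once if the cover touches the gearbox with more than 1 N (contact force between cover and gearbox above 1 N).
It fails at once if the cover touches the rack with more than 1 N (contact force between cover and rack above 1 N).
It fails at once if the cover crosses the line of the rack below the sockets' tops or round one of its ends, instead of over it (y of cover in the frame of rack between -0.025 and 0.025 m and (height (world z) of cover below 0.1 m or x of cover in the frame of rack above 0.16 m or x of cover in the frame of rack below -0.16 m)).
It fails at once if the oil bottle, screw jar or screwdriver is displaced by more than 30 mm (distance of any of oil_bottle, screw_jar, screwdriver from where it was at the start of the episode above 0.03 m).
It also fails if it takes over 66 s, if anything falls off the work surface, if the arm or the gripper's body presses on something with over 40 N, if the wrist force passes 120 N, or if a joint passes its speed limit or range.

ROBOT

A 7-joint arm with a two-finger parallel gripper is mounted at the origin on the work surface. World frame = base frame: x ahead of the robot, y to its left, z up, the work surface at z = 0. Lengths are in m, angles in rad, forces in N, time in s.
With the tool pointing down it reaches from about 0.4 to 0.85 m from the base axis. Payload 10.4 kg.
Tool frame: the origin (TCP) lies between the finger pads; the fingertips stand 22 mm ahead of it and the grasp point (between the pads) lies 3 mm ahead of it; z points along the fingers, y is the line along which they close (so a half turn about z gives the same grasp; the last joint's range is limited). The gripper opens to 85 mm and grips with 20 to 120 N. Pads are 22 mm wide; open, the fingers measure 114 mm over their backs; the gripper's body (76 mm by 85 mm) begins 54 mm behind the grasp point. The pads swing forward as they close: fully open they stand 13 mm farther back than shut.
Start: joints at [-1.286, 0.332, -0.065, 1.46, 0.022, 1.35, -0.088], TCP at [0.189, 0.596, 0.253] pointing down, gripper open.
Joint ranges: [-2.6, 2.6], [-0.5, 2.12], [-1.47, 1.34], [0.16, 2.42], [-1.27, 4.41], [0.06, 2.06], [-2.6, 2.6]. Speed limits (rad/s): [2.22, 2.22, 2.79, 2.79, 3.14, 3.14, 3.14].

INTERFACE

Orientations are given as a unit quaternion [x, y, z, w].
In Python, from workcell import manip, camera, ticket, boxes_of, outline_of gives the robot as it stands.
- The arm moves only by the tool carry_out, never from a script. Its argument "deltas" is a list of rows, each a list of 5 numbers: the shift along the tool's x, y, z as a fraction of full scale, then the turn about the tool's z as a fraction of full scale, then the opening, from -1 (shut) to 1 (fully open), so that 0 is half open. In form: [[tx, ty, tz, spin, gripper], ...]. A call has 1 to 20 rows; each row is the pose to reach, as a shift and turn from the pose commanded when the call began, along the tool's axes at that moment; what a row does not reach only later rows make up. Full scale, the value 1, is 150 mm for a shift and 30 degrees for a turn. A row lasts 1/8 s, in which the tool goes at most 62.5 mm and 10.7 degrees, less where a joint would pass 70% of its speed; a pose out of reach is approached as far as the arm can. A call with a number of a shift or a turn outside -1 to 1 is refused whole. A call with a gripper value outside its range is refused whole. The fingers move at their own pace and stop on an object; "force" is the grip in N (left out, the last holds). Time passes only in rows, so rows that repeat a pose let the fingers close. It gives the time, the measured TCP pose, the force, the opening and the grip force at its end, in the units of the state.
- manip.get_obs(): the state, without advancing time (a new reading comes with each control period).
- camera(name): name is "scene" or "top"; returns a dict with "img" (400x640x3 uint8, red, green, blue), "depth" (400x640 float32, m along the optical axis (not along the pixel's ray), 0 where there is no reading), "vertical_fov" (degrees; the focal length in pixels is half the picture's height over the tangent of half this angle, whatever the lens; pixels are square), "cx", "cy" (the principal point, pixels), "k1" (the pictures are not rectified: a ray, as slopes to the right and down, at radius r is drawn at 1 + k1 r^2 times it, then the intrinsics apply), "R" (3x3) and "t" (3): a world point X has camera coordinates R X + t. Camera axes: x right, y down, z forward; pixel columns grow to the right and rows downward; lengths in m; the calibration is good to about 2 mm. A picture is of the moment at which its call begins.
- ticket.hand_in(): hands the job in; it is judged then, once.
Trained networks look in a picture, given as the dict that the camera call returned (one of the last four; its "shot" number tells which), for a name from the list of things; names that differ only in an ending like _2 or _b are one class to them, and where a whole thing is asked for, a point or a joint stands for the part that bears it (a point fixed in the world has none). Each returns a list of dicts, best first, with "conf" (0 to 1); they miss things now and then, are a little off and sometimes report something else, mostly with a low value. They report only what shows in the picture. A call takes as long as a camera call. They do not tell look-alikes from the thing itself.
- boxes_of(query, picture): "position" ([x, y, z] in m, in world coordinates, good to about 4 mm: the middle of the surface that is visible of it).
- outline_of(query, picture): "region" (400x640 bool, what is visible of it).
The state is a dict: "clock": time; "joint_pos": joint angles; "joint_velocities": joint speeds; "tau": joint torques, N m; "position": TCP position; "ee_rot": TCP orientation; "ft_force": force on the tool from outside, world axes, zero at the start; "torque": the same for the moment, N m; "grip_width": opening from 0.0 (shut) to 1.0 (fully open); "grasp_force": force on a finger pad.
Only numpy, scipy, OpenCV 4.12 (cv2) and the standard library are available. Lean on these libraries where they do the work, as an engineer would, in place of code of your own. Each camera call takes 0.05 s, during which the arm holds its last target. There are 200 camera calls.

## Working session

There is one attempt and no reset: what is moved stays moved. The work goes in short steps, Python scripts to look and compute and a tool call to move; the robot and the scene stay as the last step left them, time stands still between calls to the robot, and variables do not carry over. Pictures are saved under pics/ and viewed, at most 10 in all, crops included, and the job is handed in when it is done.

Besides the shell and the picture viewer there is one more tool, called after "Call:" as a command line: name --pt "numbers of a row" for each row, then --argument value for the rest. carry_out: Moves the arm, as the interface text tells. Its arguments: {"type":"object","properties":{"deltas":{"type":"array","items":{"type":"array","items":{"type":"number"}}},"force":{"type":"number"}},"required":["deltas"]}

```bash
mkdir -p pics; cat > h.py <<'E'
import numpy as np, cv2
from workcell import manip, camera, ticket, boxes_of, outline_of
def K(c):
    f=200/np.tan(np.radians(c["vertical_fov"]/2)); return np.array([[f,0,c["cx"]],[0,f,c["cy"]],[0,0,1.]])
def cloud(c):
    k=K(c); v,u=np.mgrid[0:400,0:640].astype(np.float64)
    p=np.stack([u,v],-1).reshape(-1,1,2)
    n=cv2.undistortPoints(p,k,np.array([c["k1"],0,0,0.,0])).reshape(-1,2)
    d=c["depth"].reshape(-1,1); X=np.hstack([n*d,d])
    W=(X-c["t"])@np.asarray(c["R"]); W[d[:,0]==0]=np.nan
    return W.reshape(400,640,3)
def save(c,n,crop=None,s=1):
    im=c["img"][:,:,::-1]
    if crop: im=im[crop[1]:crop[3],crop[0]:crop[2]]
    cv2.imwrite("pics/"+n,cv2.resize(im,None,fx=s,fy=s))
E
python3 - <<'E'
from h import *
a=camera("top");b=camera("scene")
save(a,"top1.png");save(b,"scene1.png")
np.set_printoptions(precision=4,suppress=True)
for q in ["gearbox","flap_a","cover","rest","rack","oil_bottle","screw_jar","screwdriver"]:
    for n,c in(("top",a),("scene",b)):
        print(q,n,[(np.round(x["position"],3),round(x["conf"],2)) for x in boxes_of(q,c)[:4]])
for c in (a,b): print(-np.asarray(c["R"]).T@c["t"], np.asarray(c["R"])[2])
print(manip.get_obs())
E
```

```text
gearbox top [(array([0.536, 0.21 , 0.062]), 0.7), (array([ 0.469, -0.428,  0.023]), 0.32)]
gearbox scene [(array([0.561, 0.21 , 0.063]), 0.75)]
flap_a top [(array([0.506, 0.259, 0.072]), 0.87), (array([0.491, 0.2  , 0.077]), 0.63)]
flap_a scene [(array([0.486, 0.202, 0.07 ]), 0.77), (array([0.506, 0.258, 0.072]), 0.63)]
cover top [(array([ 0.331, -0.199,  0.008]), 0.89), (array([ 0.497, -0.214,  0.026]), 0.74)]
cover scene [(array([ 0.499, -0.213,  0.023]), 0.87), (array([ 0.349, -0.196,  0.009]), 0.55)]
rest top [(array([ 0.521, -0.252,  0.017]), 0.58)]
rest scene [(array([ 0.534, -0.238,  0.016]), 0.7), (array([0.682, 0.364, 0.068]), 0.24)]
rack top [(array([0.529, 0.015, 0.052]), 0.88), (array([ 0.496, -0.217,  0.025]), 0.64), (array([ 0.52 , -0.249,  0.017]), 0.17)]
rack scene [(array([0.579, 0.018, 0.056]), 0.66)]
oil_bottle top [(array([0.756, 0.011, 0.085]), 0.56), (array([ 0.497, -0.216,  0.023]), 0.53)]
oil_bottle scene [(array([0.784, 0.016, 0.08 ]), 0.78)]
screw_jar top [(array([0.66 , 0.366, 0.065]), 0.76)]
screw_jar scene [(array([0.684, 0.364, 0.07 ]), 0.57)]
screwdriver top [(array([ 0.468, -0.428,  0.023]), 0.7)]
screwdriver scene [(array([ 0.48 , -0.424,  0.02 ]), 0.64), (array([0.683, 0.368, 0.067]), 0.43)]
[ 0.3352 -0.0039  1.2426] [ 0.191   0.0092 -0.9815]
[1.1984 0.0853 0.9804] [-0.5661 -0.0895 -0.8195]
{'clock': 0.9, 'joint_pos': array([-1.2856,  0.3322, -0.0647,  1.4601,  0.0216,  1.3499, -0.0885]), 'joint_velocities': array([-0.0001, -0.0006,  0.001 ,  0.0001, -0.0003, -0.0016,  0.0013]), 'tau': array([  0.0006, -62.5214,   0.0492, -39.1834,   0.0164,   0.0016,
         0.    ]), 'position': array([0.1893, 0.5957, 0.2533]), 'ee_rot': array([ 0.1533,  0.9882,  0.0001, -0.    ]), 'ft_force': array([-0.3994, -0.0025, -0.0009]), 'torque': array([0.029 , 0.0242, 0.0789]), 'grasp_force': 0.0, 'grip_width': 0.9982768122299339}
```

View pics/top1.png

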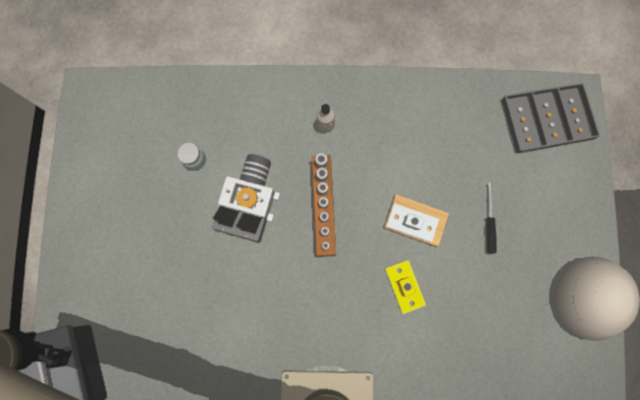

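View pics/scene1.png

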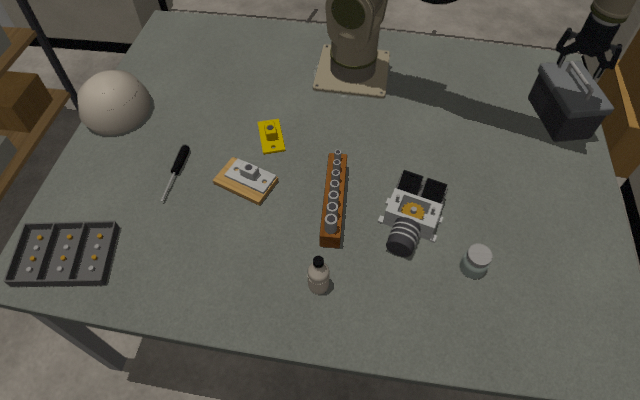

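```bash
cat > m.py <<'E'
from h import *
np.set_printoptions(precision=4,suppress=True)
def rect(P):
    (c,s,a)=cv2.minAreaRect((P[:,:2]*1000).astype(np.float32)); return np.round(c,1),np.round(s,1),round(a,1)
if __name__=="__main__":
  for n in("top","scene"):
    c=camera(n);W=cloud(c);hsv=cv2.cvtColor(c["img"],cv2.COLOR_RGB2HSV)
    x,y,z=W[...,0],W[...,1],W[...,2]; sat=hsv[...,1];val=hsv[...,2]
    g=(abs(x-.53)<.15)&(abs(y-.21)<.13)
    print(n,"deckbox: rim",rect(W[g&(z>.055)&(z<.064)&(val>120)&(sat<60)]),
      "stud pts\n",W[g&(z>.07)&(x>.53)&(sat<60)][:0])
    m=(g&(z>.072)).astype(np.uint8); k,l,st,ce=cv2.connectedComponentsWithStats(m)
    for i in range(1,k):
        if st[i,4]>=2: Q=W[l==i]; print("  high comp",ce[i],st[i,4],Q.mean(0),Q.min(0),Q.max(0))
    h=(abs(x-.51)<.1)&(abs(y+.23)<.1)
    for lo,hi,s in((.0225,.031,60),(.052,.064,255)):
        Q=W[h&(z>lo)&(z<hi)&(sat<s)]; print("  cover",lo,len(Q),Q.mean(0),rect(Q))
    Q=W[h&(z>.014)&(z<.022)&(sat>60)]; print("  rest",rect(Q))
    for r in outline_of("flap_a",c)[:2]:
        Q=W[cv2.erode(r["region"].astype(np.uint8),np.ones((3,3)))>0]; Q=Q[~np.isnan(Q[:,0])]
        u,s,v=np.linalg.svd(Q-Q.mean(0),full_matrices=False); print("  flap",Q.mean(0),v[2],"tilt",np.arccos(abs(v[2,2])),Q.min(0),Q.max(0))
    save(c,n+"z.png",(195,140,290,260) if n=="top" else (370,160,460,265),5)
    box=W[(x<.35)&(y>.45)&(z>.02)&(z<.2)]; print("  toolbox",box.min(0) if len(box) else 0,box.max(0) if len(box) else 0)
    Q=W[(abs(y-.015)<.06)&(abs(x-.53)<.2)&(z>.05)&(z<.2)]; print("  rack",rect(Q[Q[:,2]<.06]),np.nanmax(Q[:,2]))
E
python3 m.py
```

```text
top deckbox: rim (array([551.9, 216.3]), array([125.1, 190.7]), 75.5) stud pts
 []
  high comp [227.0909 190.3636] 11 [0.5638 0.2576 0.0847] [0.5609 0.2548 0.0775] [0.5672 0.2605 0.0887]
  high comp [260.5 199.5] 14 [0.5421 0.1722 0.0823] [0.5383 0.169  0.0722] [0.5458 0.1757 0.089 ]
  high comp [223.8596 216.8146] 178 [0.4967 0.2624 0.0832] [0.4806 0.2377 0.0723] [0.5153 0.2895 0.0953]
  high comp [246.9144 224.492 ] 187 [0.4786 0.2037 0.0816] [0.4626 0.177  0.0724] [0.4956 0.2304 0.0918]
  cover 0.0225 807 [ 0.4968 -0.2167  0.0268] (array([ 498.3, -217.7]), array([124.2,  64.9]), 70.7)
  cover 0.052 196 [ 0.4985 -0.2163  0.0584] (array([ 498.9, -217. ]), array([42.5, 31.3]), 70.8)
  rest (array([ 506.1, -229.8]), array([149.9,  96.4]), 70.7)
  flap [0.5046 0.2608 0.0758] [-0.6763  0.1693 -0.7169] tilt 0.7714858622663501 [0.4828 0.237  0.056 ] [0.5279 0.2848 0.0953]
  flap [0.4886 0.2011 0.0734] [-0.6481  0.1427 -0.748 ] tilt 0.7257059095519716 [0.4665 0.1755 0.053 ] [0.5112 0.226  0.0918]
  toolbox [0.0258 0.5669 0.0202] [0.2196 0.7328 0.1735]
  rack (array([537.6,  15.2]), array([
[... 490 characters left out ...]
0799] [0.565  0.2544 0.0723] [0.5724 0.2622 0.0857]
  cover 0.0225 546 [ 0.506  -0.2137  0.0251] (array([ 498.6, -217.4]), array([125.6,  66.3]), 72.0)
  cover 0.052 157 [ 0.5002 -0.2172  0.0564] (array([ 499.6, -217.7]), array([45. , 30.4]), 73.2)
  rest (array([ 507.6, -230.3]), array([152.6,  96.1]), 69.6)
  flap [0.4894 0.2017 0.0707] [ 0.63   -0.1727  0.7572] tilt 0.7118201858123195 [0.4688 0.1762 0.055 ] [0.5105 0.2267 0.0936]
  flap [0.5056 0.2598 0.073 ] [ 0.6914 -0.182   0.6992] tilt 0.7965854726551195 [0.486  0.2367 0.0563] [0.5246 0.2842 0.0924]
  toolbox [-0.0117  0.5635  0.0202] [0.2254 0.7566 0.1731]
  rack (array([540.2,  14.8]), array([259.6,  50. ]), 3.7) 0.10335146790727423
```

View pics/topz.png

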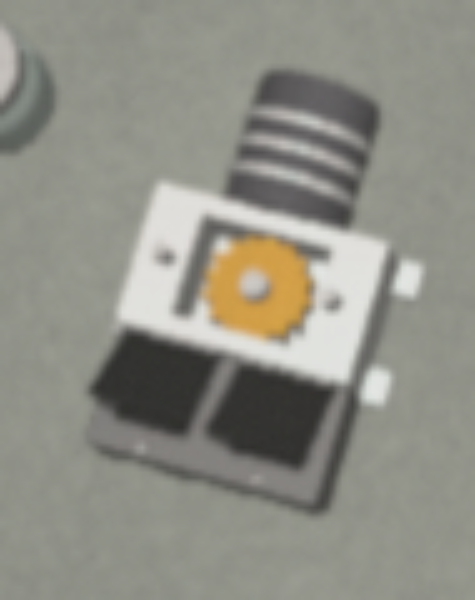

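View pics/scenez.png

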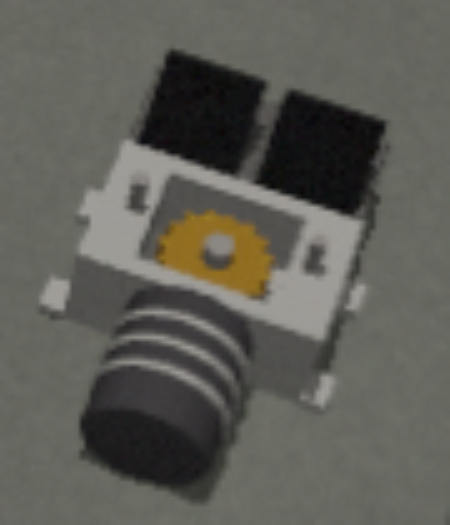

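The top view shows the gearbox at about (245,195), its two open flaps at (228,217) and (250,222), the real cover on its rest at (415,222), and the yellow look-alike at (405,287). The close-ups show the studs at both ends of the white rim. The sizes I measured match the ones given, so I'm moving.

Call:
carry_out --pt "-0.33 -0.19 0 -0.107 -1" --pt "-0.67 -0.38 0 -0.107 -1" --pt "-1 -0.576 0 -0.107 -1" --pt "-1 -0.576 0 -0.107 -1" --force 60

```text
clock: 1.6
position: [0.3104, 0.4642, 0.2539]
ee_rot: [0.13, 0.992, -0.0, 0.001]
ft_force: [0.5, 0.5, -0.6]
grip_width: 0.139
grasp_force: 0.0
```

```bash
cat >> h.py <<'E'
def go(p,yaw=None):
    "deltas (full-scale units) from the measured pose to p; yaw = direction of tool y, degrees"
    from scipy.spatial.transform import Rotation as Ro
    o=manip.get_obs(); R=Ro.from_quat(o["ee_rot"]).as_matrix()
    d=R.T@(np.array(p)-o["position"])/.15; cur=np.degrees(np.arctan2(R[1,1],R[0,1]))
    print("t",round(o["clock"],2),"tcp",np.round(o["position"],4),"yaw",round(cur,2),"F",np.round(o["ft_force"],1),"w",round(o["grip_width"],3),
      "-> delta",np.round(d,3),"spin",None if yaw is None else round((cur-yaw)/30,3))
E
python3 -c "
from h import *
go([.4935,.2629,.13],75.6)"
```

```text
t 1.6 tcp [0.3104 0.4642 0.2539] yaw 75.12 F [ 0.5  0.5 -0.6] w 0.139 -> delta [-1.523 -0.984  0.828] spin -0.016
```

Call:
carry_out --pt "-0.3 -0.2 0 0 -1" --pt "-0.6 -0.4 0.1 0 -1" --pt "-0.8 -0.52 0.3 0 -1" --pt "-0.8 -0.52 0.3 0 -1"

```text
clock: 2.1
position: [0.4038, 0.3597, 0.2062]
ee_rot: [0.128, 0.992, -0.002, -0.001]
ft_force: [-0.5, 0.2, -0.2]
grip_width: 0.001
grasp_force: 0.0
```

Call:
carry_out --pt "-0.3 -0.2 0.1 0 -1" --pt "-0.6 -0.4 0.3 0 -1" --pt "-0.75 -0.5 0.5 0 -1" --pt "-0.75 -0.5 0.5 0 -1" --pt "-0.75 -0.5 0.5 0 -1"

```text
clock: 2.72
position: [0.4926, 0.2641, 0.1342]
ee_rot: [0.124, 0.992, 0.001, 0.0]
ft_force: [-0.2, -0.1, -0.1]
grip_width: 0.002
grasp_force: 0.0
```

```bash
python3 -c "
from h import *
go([.4935,.2629,.078],75.6)"
```

```text
t 2.73 tcp [0.4926 0.2641 0.1342] yaw 75.71 F [-0.2 -0.1 -0.1] w 0.002 -> delta [-0.008 -0.006  0.374] spin 0.004
```

Call:
carry_out --pt "0 0 0.08 0 -1" --pt "0 0 0.16 0 -1" --pt "0 0 0.22 0 -1" --pt "0 0 0.28 0 -1" --pt "0 0 0.34 0 -1" --pt "0 0 0.34 0 -1"

```text
clock: 3.48
position: [0.4928, 0.2616, 0.0816]
ee_rot: [0.126, 0.992, -0.0, -0.0]
ft_force: [0.9, 0.2, -0.2]
grip_width: 0.0
grasp_force: 0.0
```

Call:
carry_out --pt "0 0 0.02 0 -1" --pt "0 0 0.04 0 -1" --pt "0 0 0.055 0 -1" --pt "0 0 0.055 0 -1"

```text
clock: 3.98
position: [0.4934, 0.2619, 0.0757]
ee_rot: [0.126, 0.992, 0.0, 0.0]
ft_force: [-7.2, -4.3, 20.0]
grip_width: -0.004
grasp_force: 9.6
```

Call:
carry_out --pt "0 0 -0.2 0 -1" --pt "0 0 -0.4 0 -1" --pt "0 -0.2 -0.4 0 -1" --pt "0 -0.413 -0.4 0 -1" --pt "0 -0.413 -0.3 0 -1" --pt "0 -0.413 -0.2 0 -1" --pt "0 -0.413 -0.12 0 -1" --pt "0 -0.413 -0.06 0 -1" --pt "0 -0.413 -0.03 0 -1" --pt "0 -0.413 0 0 -1" --pt "0 -0.413 0 0 -1" --pt "0 -0.413 0 0 -1"

```text
clock: 5.48
position: [0.4777, 0.2024, 0.0756]
ee_rot: [0.125, 0.992, 0.0, -0.0]
ft_force: [-10.5, -2.6, 23.8]
grip_width: 0.001
grasp_force: 12.3
```

Call:
carry_out --pt "0 0 -0.25 0 -1" --pt "0 0 -0.5 0 -1" --pt "0 0 -0.8 0 -1" --pt "0 -0.4 -0.9 0 -1" --pt "0 -0.8 -0.9 0 -1" --pt "0 -1 -0.9 0 -1" --pt "0 -1 -0.9 0 -1"

```text
clock: 6.35
position: [0.4403, 0.0545, 0.2092]
ee_rot: [0.127, 0.992, 0.0, 0.0]
ft_force: [0.0, 0.9, 1.0]
grip_width: 0.002
grasp_force: 0.0
```

```bash
python3 - <<'E'
from h import *
go([.4985,-.2175,.2],71)
a=camera("top");W=cloud(a);save(a,"top2.png",(180,120,460,270),2.8)
for c in (a,camera("scene")):
    W=cloud(c)
    for r in outline_of("flap_a",c)[:2]:
        Q=W[r["region"]];print(np.nanmean(Q,0),np.nanmin(Q[:,2]),np.nanmax(Q[:,2]),np.nanpercentile(Q[:,2],[5,95]))
E
```

```text
t 6.35 tcp [0.4403 0.0545 0.2092] yaw 75.36 F [0.  0.9 1. ] w 0.002 -> delta [-0.833 -1.656  0.06 ] spin 0.145
[0.48044949 0.20550464 0.05453335] 0.047069122937091 0.061537134953709736 [0.05054401 0.05854007]
[0.49864969 0.26253215 0.05485966] 0.04713864218878989 0.06219551873884357 [0.0511739  0.05871379]
[0.47997884 0.20416458 0.05191911] -0.003618151758725479 0.060194740087462464 [0.04719976 0.05624628]
[0.49762632 0.26265754 0.05278952] 0.048395919195465736 0.06039917228582195 [0.04987963 0.05578878]
```

View pics/top2.png

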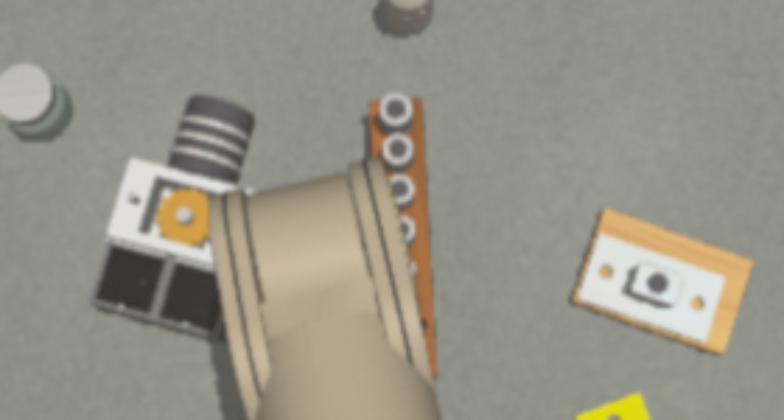

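Both flaps lie flat, with a mean height of 54.5 mm. The cover is on its rest at (650,285) in the crop, undisturbed. Next I move above it.

Call:
carry_out --pt "-0.2 -0.4 0 0.05 1" --pt "-0.42 -0.83 0 0.15 1" --pt "-0.42 -0.83 0 0.15 1"

```text
clock: 6.92
position: [0.4709, -0.0829, 0.209]
ee_rot: [0.167, 0.986, -0.001, 0.0]
ft_force: [0.8, -0.2, 0.2]
grip_width: 0.641
grasp_force: 0.0
```

Call:
carry_out --pt "-0.2 -0.4 0 0 1" --pt "-0.35 -0.83 0 0 1" --pt "-0.35 -0.83 0.2 0 1" --pt "-0.35 -0.83 0.2 0 1"

```text
clock: 7.42
position: [0.4789, -0.2137, 0.1771]
ee_rot: [0.164, 0.986, -0.0, -0.002]
ft_force: [-0.3, 0.6, -0.4]
grip_width: 1.003
grasp_force: 0.0
```

```bash
python3 -c "
from h import *
go([.4987,-.2175,.053],71)"
```

```text
t 7.42 tcp [ 0.4789 -0.2137  0.1771] yaw 71.09 F [-0.3  0.6 -0.4] w 1.003 -> delta [-0.136  0.02   0.827] spin 0.003
```

Call:
carry_out --pt "-0.136 0.02 0.15 0 1" --pt "-0.136 0.02 0.4 0 1" --pt "-0.136 0.02 0.55 0 1" --pt "-0.136 0.02 0.55 0 1"

```text
clock: 7.92
position: [0.5001, -0.2159, 0.0959]
ee_rot: [0.163, 0.987, 0.0, -0.001]
ft_force: [0.7, -0.5, 0.3]
grip_width: 1.002
grasp_force: 0.0
```

```bash
python3 -c "
from h import *
go([.4987,-.2175,.053],71)
c=camera('scene');save(c,'scene3.png',(190,110,320,220),5)"
```

```text
t 7.92 tcp [ 0.5001 -0.2159  0.0959] yaw 71.26 F [ 0.7 -0.5  0.3] w 1.002 -> delta [ 0.004 -0.013  0.286] spin 0.009
```

View pics/scene3.png

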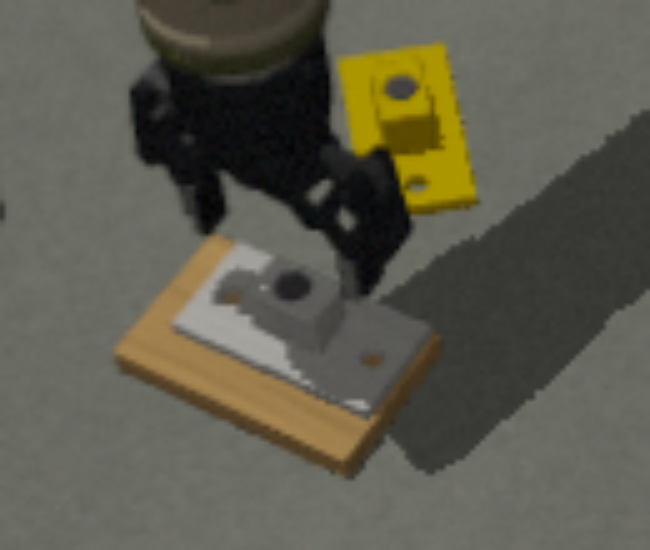

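The open fingers straddle the boss at (300,295) in the crop, aligned with its long axis. I'll go down and close.

Call:
carry_out --pt "0 -0.01 0.1 0 1" --pt "0 -0.01 0.2 0 1" --pt "0 -0.01 0.28 0 1" --pt "0 -0.01 0.28 0 1" --pt "0 -0.01 0.28 0 0.3" --pt "0 -0.01 0.28 0 -0.3" --pt "0 -0.01 0.28 0 -1" --pt "0 -0.01 0.28 0 -1" --pt "0 -0.01 0.28 0 -1" --pt "0 -0.01 0.28 0 -1" --force 60

```text
clock: 9.22
position: [0.5, -0.2198, 0.0552]
ee_rot: [0.164, 0.986, 0.0, 0.001]
ft_force: [-0.8, 1.8, 5.2]
grip_width: 0.504
grasp_force: 62.5
```

Call:
carry_out --pt "0 0 -0.1 0 -1" --pt "0 0 -0.3 0 -1" --pt "0 0 -0.6 0 -1" --pt "0 0 -0.9 0 -1" --pt "0 0 -1 0 -1" --pt "0 0 -1 0 -1" --pt "0 0 -1 0 -1"

```text
clock: 10.1
position: [0.4986, -0.2193, 0.2028]
ee_rot: [0.164, 0.986, 0.0, -0.001]
ft_force: [-0.1, -0.1, -2.8]
grip_width: 0.505
grasp_force: 61.9
```

```bash
python3 - <<'E'
from h import *
go([.5555,.2150,.20],75.6)
for n in("top","scene"):
    c=camera(n);W=cloud(c)
    for r in outline_of("cover",c)[:2]:
        Q=W[r["region"]];print(n,r["conf"],np.nanmean(Q,0),np.nanpercentile(Q[:,2],[5,50,95]))
save(c,"scene4.png",(170,60,320,230),4)
E
```

```text
t 10.1 tcp [ 0.4986 -0.2193  0.2028] yaw 71.08 F [-0.1 -0.1 -2.8] w 0.505 -> delta [0.58  2.862 0.02 ] spin -0.151
top 0.85 [ 0.49402314 -0.17944405  0.17322091] [0.16976536 0.17438598 0.19666539]
top 0.6 [ 0.37003622 -0.16764     0.00853463] [0.00469516 0.00870695 0.01212088]
scene 0.94 [ 0.50790904 -0.21322748  0.17588327] [0.16829993 0.17272613 0.20498596]
scene 0.94 [ 0.34130503 -0.19342359  0.0147914 ] [0.00173303 0.00754479 0.04040119]
```

View pics/scene4.png

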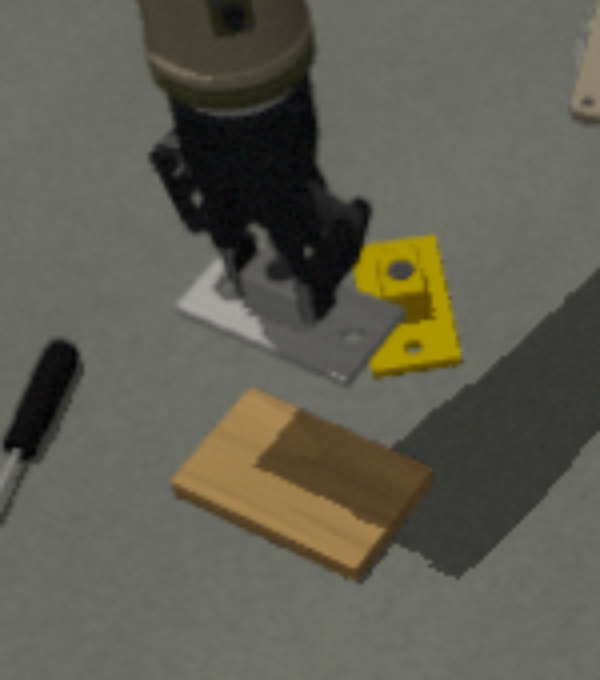

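```bash
python3 - <<'E'
from h import *
from m import rect
a=np.radians(-14.4);ex=np.array([np.cos(a),np.sin(a)]);ey=np.array([-np.sin(a),np.cos(a)]);o=np.array([.5555,.215])
for n in("top","scene"):
    c=camera(n);W=cloud(c);s=cv2.cvtColor(c["img"],cv2.COLOR_RGB2HSV)
    x=(W[...,:2]-o)@ex;y=(W[...,:2]-o)@ey;z=W[...,2]
    m=(z>.0545)&(z<.066)&(s[...,1]<60)&(s[...,2]>(150 if n=="top" else 90))
    q=m&(abs(y)<.075)&(abs(x)<.06)
    print(n,q.sum(),np.median(z[q]))
    for lo in(-.055,-.04,.04,.05):
        k=q&(abs(y-lo)<.006);print("  x range at y",lo,np.percentile(x[k],[0,2,98,100])*1e3)
    for lo in(-.03,0,.03):
        k=q&(abs(x-lo)<.006);print("  y range at x",lo,np.percentile(y[k],[0,2,98,100])*1e3 if k.any() else 0)
    print("  rect",rect(W[q&(x>-.036)&(abs(y)<.066)]))
    for sg in(1,-1):
        k=(z>.07)&(abs(y-sg*.045)<.012)&(abs(x)<.02);print("  stud",k.sum(),x[k].mean()*1e3,y[k].mean()*1e3, x[k].min()*1e3,x[k].max()*1e3)
E
```

```text
top 863 0.06014815851154806
  x range at y -0.055 [-38.9046 -37.5766  33.6472  35.1578]
  x range at y -0.04 [-43.3812 -41.9097  34.9496  35.2398]
  x range at y 0.04 [-43.6606 -39.891   34.2212  35.9679]
  x range at y 0.05 [-43.6442 -40.9204  34.5561  35.4396]
  y range at x -0.03 [-62.3853 -60.8141  59.8123  62.2981]
  y range at x 0 [-61.9596 -61.4488  61.5147  62.5972]
  y range at x 0.03 [-61.3422 -59.2106  59.6335  62.2241]
  rect (array([567.1, 212.2]), array([124.9,  95.7]), 75.8)
  stud 11 -2.5384685476299 43.361920914329936 -5.739363632330966 1.4924931392728344
  stud 13 -2.4192516926213643 -44.462801429252636 -5.66106217925877 1.3208017819243492
scene 775 0.05896942141370532
  x range at y -0.055 [-41.6198 -36.8915  36.6077  38.8875]
  x range at y -0.04 [-38.6456 -35.2375  37.1599  37.5901]
  x range at y 0.04 [-36.4806 -34.4834  38.1326  39.5827]
  x range at y 0.05 [-39.574  -35.8858  38.7011  39.6523]
  y range at x -0.03 [-61.2645 -58.5995  60.2858  62.5698]
  y range at x 0 [-60.7086 -59.8948  60.7912  61.923 ]
  y range at x 0.03 [-61.1828 -58.9964  60.3121  62.0197]
  rect (array([567. , 212.7]), array([123.9,  95.4]), 75.5)
  stud 18 2.948721596130868 44.75171890453774 -2.4101641556470264 8.161082470559457
  stud 18 1.5538947082490098 -43.61583880178715 -5.1373707963725055 5.044318101773952
```

Call:
carry_out --pt "0.1 0.3 0 -0.05 -1" --pt "0.15 0.6 0 -0.1 -1" --pt "0.2 0.95 0 -0.15 -1" --pt "0.2 0.95 0 -0.15 -1"

```text
clock: 10.9
position: [0.518, -0.0703, 0.2042]
ee_rot: [0.122, 0.993, 0.001, -0.0]
ft_force: [1.4, 0.1, -2.9]
grip_width: 0.499
grasp_force: 62.3
```

Call:
carry_out --pt "0.1 0.3 0 0 -1" --pt "0.15 0.6 0 0 -1" --pt "0.2 0.95 0 0 -1" --pt "0.2 0.95 0 0 -1"

```text
clock: 11.4
position: [0.5236, 0.0745, 0.2041]
ee_rot: [0.122, 0.992, 0.0, -0.0]
ft_force: [-0.1, -1.1, -4.0]
grip_width: 0.503
grasp_force: 62.6
```

```bash
python3 -c "
from h import *
go([.5555,.2150,.20],75.6)"
```

```text
t 11.4 tcp [0.5236 0.0745 0.2041] yaw 75.94 F [-0.1 -1.1 -4. ] w 0.503 -> delta [0.021 0.96  0.028] spin 0.011
```

Call:
carry_out --pt "0.01 0.3 0 0.01 -1" --pt "0.01 0.6 0 0.01 -1" --pt "0.01 0.85 0 0.01 -1" --pt "0.01 0.95 0 0.01 -1" --pt "0.01 0.95 0 0.01 -1" --pt "0.01 0.95 0 0.01 -1"

```text
clock: 12.15
position: [0.558, 0.2064, 0.2046]
ee_rot: [0.129, 0.992, -0.0, 0.0]
ft_force: [0.6, -0.1, -3.8]
grip_width: 0.506
grasp_force: 62.6
```

```bash
cat > n.py <<'E'
from h import *
from m import rect
from scipy.spatial.transform import Rotation as Ro
go([.555,.2150,.1323],75.6)
ob=manip.get_obs();z0=ob["position"][2]-.0293  # plate top
T=ob["position"];R=Ro.from_quat(ob["ee_rot"]).as_matrix()
c=camera("scene");W=cloud(c);s=cv2.cvtColor(c["img"],cv2.COLOR_RGB2HSV)
L=(W-T)@R
m=(abs(W[...,2]-z0)<.006)&(s[...,1]<60)&(s[...,2]>60)&(np.hypot(L[...,0],L[...,1])<.085)
Q=W[m];print(m.sum(),"z",np.median(Q[:,2]),z0,rect(Q))
X=L[m];print("tool x",np.percentile(X[:,0],[0,1,99,100])*1e3,"y",np.percentile(X[:,1],[0,1,99,100])*1e3)
print("level fit",np.linalg.lstsq(np.c_[X[:,:2],np.ones(len(X))],X[:,2],rcond=None)[0])
save(c,"sc_%.2f.png"%ob["clock"],(340,90,480,260),4)
E
python3 n.py; ls pics
```

```text
t 12.15 tcp [0.558  0.2064 0.2046] yaw 75.13 F [ 0.6 -0.1 -3.8] w 0.506 -> delta [0.034 0.051 0.482] spin -0.016
852 z 0.17408779399260396 0.17525309108866743 (array([557.1, 206.2]), array([123.1,  66.1]), 74.8)
tool x [-32.2    -31.471   31.8832  34.146 ] y [-62.0257 -61.1505  60.3904  61.2029]
level fit [-0.0136 -0.0009  0.0304]
sc_12.15.png
scene1.png
scene3.png
scene4.png
scenez.png
top1.png
top2.png
topz.png
```

Call:
carry_out --pt "0.027 0.052 0 -0.016 -1" --pt "0.027 0.052 0.1 -0.016 -1" --pt "0.027 0.052 0.2 -0.016 -1" --pt "0.027 0.052 0.3 -0.016 -1" --pt "0.027 0.052 0.38 -0.016 -1" --pt "0.027 0.052 0.38 -0.016 -1" --pt "0.027 0.052 0.38 -0.016 -1"

```text
clock: 13.08
position: [0.5561, 0.2173, 0.1479]
ee_rot: [0.124, 0.992, 0.0, 0.0]
ft_force: [0.6, 0.4, -2.2]
grip_width: 0.5
grasp_force: 62.7
```

```bash
python3 n.py; ls -t pics|head -1
```

```text
t 13.07 tcp [0.5561 0.2173 0.1479] yaw 75.75 F [ 0.6  0.4 -2.2] w 0.5 -> delta [ 0.004 -0.016  0.104] spin 0.005
774 z 0.11747072252242252 0.11863876602456508 (array([554.7, 217.4]), array([123.3,  67.1]), 75.7)
tool x [-32.1104 -31.309   31.9619  34.993 ] y [-61.9029 -61.1749  60.6182  61.3687]
level fit [-0.0027 -0.003   0.0304]
sc_13.07.png
```

Call:
carry_out --pt "0 -0.012 0.03 0 -1" --pt "0 -0.012 0.06 0 -1" --pt "0 -0.012 0.1 0 -1" --pt "0 -0.012 0.1 0 -1" --pt "0 -0.012 0.1 0 -1" --pt "0 -0.012 0.1 0 -1"

```text
clock: 13.88
position: [0.5555, 0.2155, 0.1327]
ee_rot: [0.124, 0.992, 0.0, 0.0]
ft_force: [0.0, -0.4, -4.0]
grip_width: 0.503
grasp_force: 62.7
```

```bash
python3 n.py; cp $(ls -t pics/sc_*|head -1) pics/last.png
```

```text
t 13.88 tcp [0.5555 0.2155 0.1327] yaw 75.75 F [ 0.  -0.4 -4. ] w 0.503 -> delta [ 0.002 -0.004  0.003] spin 0.005
745 z 0.10232320667292472 0.10344772773994348 (array([554. , 215.5]), array([123. ,  66.8]), 75.5)
tool x [-31.7881 -31.2133  31.1377  35.2023] y [-62.0462 -60.9101  60.445   60.9272]
level fit [ 0.0004 -0.0018  0.0305]
```

View pics/last.png

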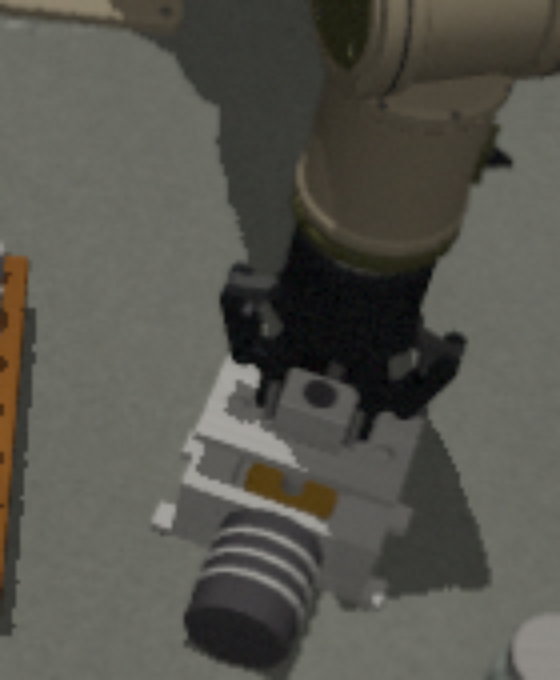

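The cover is held level over the gearbox, plate centred at about (310,425) in the crop. Its outline matches the stud midpoint to within about 2 mm, and its underside is at about 95 mm, clear of the studs.

```bash
python3 -c "
from h import *
print(ticket.hand_in())"
```

```text
the job is handed in; nothing more can be done
None
```

I handed the job in at about 14 s on the robot clock: both flaps are shut, and the cover went over the rack and is held still and level, about 10 mm above the stud tips and within about 2 mm of centre by my measurements; the hand-in returned no verdict.

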